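# Stack the next two storeys on the sectional tower model, balconies alternating

## Task

Finish the tower model: thread the two loose storeys down over the grooved core, one on top of the other, lowering each (do not let it drop) until it is fully home and flush on the storey below. The balconies alternate from end to end: the first one you fit has its white balcony at the opposite end to that of the storey already glued on, and the top one has it at the same end as that glued storey. Leave the rest of the desk as it is.

Things in the scene. Friction and masses are not known exactly. Their poses are not given: they have to be found in the camera images.
- tower: The tower model, fixed to the desk; origin under the middle of its 180 x 110 x 12 mm plywood board, which lies on the dark cutting mat (mat top at z = 3 mm). On it are one glued storey, just like the loose ones, its top 34 mm above the origin, and the grey upright core. Axes: z up; x along the long side, towards the glued storey's white balcony. Model trees up to 36 mm high at the corners.
- core_top (a point): Centre of the core's top, 90 mm above the tower's origin; axes as the tower. In plan the core is 44 mm (x) by 28 mm (y), with two upright grooves in each long side, at x = -9 and +9, 10 mm wide and 7 mm deep. Half a turn leaves it the same, so a storey fits either way round. Its top 6 mm are bevelled by 2.5 mm all round.
- level2 (a point): Point on the core's axis 45 mm above the tower's origin: where the centre of the storey fitted first comes when fully home. Axes as the tower.
- level3 (a point): Point on the core's axis 67 mm above the tower's origin: where the centre of the top storey comes when fully home. Axes as the tower.
- storey_a_mid (a point): Centre (half-way up) of a loose storey: wooden plate 110 (x) by 62 (y) by 22 mm high, 63 to 126 g, right side up on the mat. x points to its balcony, z up. Through its middle goes a 47 x 31 mm hole with two 7 mm teeth on each long side, which fits the core with 1.5 mm play. Grip the flat long sides (62 mm apart) at mid-length: the core comes up between the fingers, up to 30 mm above the storey.
- storey_a_balcony (a point): Centre in plan of storey a's balcony (white, 25 mm long, 44 mm wide, 12 mm high, level with the underside, at the +x end), 67.5 mm from storey_a_mid along its x and at the same height.
- storey_b_mid (a point): Centre (half-way up) of the other loose storey, exactly like storey a; the two are interchangeable and either may go on first.
- storey_b_balcony (a point): Centre in plan of storey b's balcony, 67.5 mm from storey_b_mid along its x and at the same height.
- storey_a: Storey a again: the middle of its underside, 11 mm below storey_a_mid; same axes.
- storey_b: Storey b again: the middle of its underside, 11 mm below storey_b_mid; same axes.
- tape_roll: Roll of blue tape lying flat, 80 mm across and 25 mm high; origin at the centre of its underside. To be left alone.
- knife: Yellow snap-off knife lying on the mat, about 150 mm long and 18 mm high; origin under its middle. To be left alone.
- drink_can: Red drink can, 66 mm across and 115 mm high; origin at the centre of its underside. To be left alone.
- pencil_mug: White mug, 80 mm across and 95 mm high, with pens up to 170 mm high; origin at the centre of its underside. To be left alone.
- steel_rule: Steel rule 300 x 30 x 3 mm, lying across the far side of the mat; origin under its middle. To be left alone.
- stapler: Black stapler, 150 mm long and about 60 mm high; origin under its middle. To be left alone.
- calculator: Dark green desk calculator, 135 x 80 x 25 mm; origin under its middle. To be left alone.
Things that resemble listed ones, but are neither listed nor needed, are in the scene too. Leave any blue look-alike of the storey_b alone.

How it is judged:
By the outcome, as a careful person would: the job done as asked, in the order asked, and still so for the second after the job is handed in, with the robot touching nothing.
It also fails if it takes over 67 s, if anything falls off the work surface, if the arm or the gripper's body presses on something with over 40 N, if the wrist force passes 120 N, or if a joint passes its speed limit or range.

## Robot

A 6-joint arm with a two-finger parallel gripper is mounted at the origin on the work surface. World frame = base frame: x ahead of the robot, y to its left, z up, the work surface at z = 0. Lengths are in m, angles in rad, forces in N, time in s.
With the tool pointing down it reaches from about 0.35 to 0.975 m from the base axis. Payload 7.1 kg.
Tool frame: the origin (TCP) lies at the very end of the fingers, on their centre line; the grasp point (between the pads) lies 19 mm behind it; z points along the fingers, y is the line along which they close (so a half turn about z gives the same grasp; the last joint's range is limited). The gripper opens to 88 mm and grips with 3 to 60 N. Pads are 20 mm wide; open, the fingers measure 115 mm over their backs; the gripper's body (75 mm by 178 mm) begins 61 mm behind the grasp point.
Start: joints at [-1.147, 0.423, 1.63, -0, 1.089, -0.019], TCP at [0.268, -0.565, 0.223] pointing down, gripper open.
Joint ranges: [-3, 3], [-0.9, 2.11], [0.09, 2.58], [-1.31, 4.45], [0.11, 2.69], [-2.54, 2.54]. Speed limits (rad/s): [2.39, 2.39, 3.01, 3.14, 3.14, 3.14].

## Interface

Orientations are given as a unit quaternion [w, x, y, z].
In Python, from plant import r gives the robot as it stands.
- The arm moves only by the tool play_rows, never from a script. Its arguments are lists of equal length, an entry for each row: "hand": the closure, from -1 (fully open) to 1 (shut); "travel": the shift along the world's x, y, z normalised to -1 to 1, where 1 is 200 mm, a list of three; "twist": the turn, a rotation vector about the world's x, y, z normalised to -1 to 1, where 1 is 45 degrees, a list of three. A call has 1 to 10 rows; each row is the pose to reach, as a shift and turn from the pose commanded when the call began; what a row does not reach only later rows make up. A row lasts 1/10 s, in which the tool goes at most 50 mm and 8.59 degrees, less where a joint would pass 70% of its speed; a pose out of reach is approached as far as the arm can. A call with a number of a shift or a turn outside -1 to 1 is refused whole. A call with a gripper value outside its range is refused whole. The fingers move at their own pace and stop on an object; "grip_force" is the grip in N (left out, the last holds). Time passes only in rows, so rows that repeat a pose let the fingers close. It gives the time, the measured TCP pose, the force, the opening and the grip force at its end, in the units of the state.
- r.get_state(): the state, without advancing time (a new reading comes with each control period).
- r.grab_frame(name): name is "scene" or "top" or "wrist"; returns (picture, depth): 420x560x3 uint8, red, green, blue; 420x560 float32, m along the optical axis (not along the pixel's ray), 0 where there is no reading.
- r.camera_info(name): a dict with "vertical_fov" (degrees; the focal length in pixels is half the picture's height over the tangent of half this angle, whatever the lens; pixels are square), "cx", "cy" (the principal point, pixels), "world_from_camera" (4x4, takes a point from camera to world coordinates); the wrist camera has in their place "hand_eye" (4x4, takes a point from camera to tool coordinates, whose origin is the TCP and whose axes are the flange's). Camera axes: x right, y down, z forward; pixel columns grow to the right and rows downward; lengths in m; the calibration is good to about 2 mm. A picture is of the moment at which its call begins: read the wrist's pose just before it. camera_info takes no time and is no camera call.
- r.finish_job(): hands the job in; it is judged then, once.
Trained networks look in the newest picture that a camera, given by its name, has taken for a name from the list of things; names that differ only in an ending like _2 or _b are one class to them, and where a whole thing is asked for, a point or a joint stands for the part that bears it (a point fixed in the world has none). Each returns a list of dicts, best first, with "confidence" (0 to 1); they miss things now and then, are a little off and sometimes report something else, mostly with a low value. They report only what shows in the picture. A call takes as long as a camera call. They do not tell look-alikes from the thing itself.
- r.recognise(camera, target): "centre" ([column, row] in pixels, amid what is visible of it).
- r.mark_of(camera, target): "centre" ([column, row] in pixels: a listed point, or the origin of a listed thing).
The state is a dict: "time": time; "qpos": joint angles; "qvel": joint speeds; "joint_torque": joint torques, N m; "position": TCP position; "orientation": TCP orientation; "wrist_force": force on the tool from outside, world axes, zero at the start; "moment": the same for the moment, N m; "grip_width": finger opening in m; "grip_force": force on a finger pad.
Only numpy, scipy, OpenCV 4.12 (cv2) and the standard library are available. Lean on these libraries where they do the work, as an engineer would, in place of code of your own. Each camera call takes 0.05 s, during which the arm holds its last target. There are 200 camera calls.

## Working session

There is one attempt and no reset: what is moved stays moved. The work goes in short steps, Python scripts to look and compute and a tool call to move; the robot and the scene stay as the last step left them, time stands still between calls to the robot, and variables do not carry over. Pictures are saved under pics/ and viewed, at most 10 in all, crops included, and the job is handed in when it is done.

Besides the shell and the picture viewer there is one more tool, called after ">>>" as name(argument=value, ...), one argument or row to a line, values as JSON. play_rows: Moves the arm, as the interface text tells. Its arguments: {"type":"object","properties":{"hand":{"type":"array","items":{"type":"number"}},"travel":{"type":"array","items":{"type":"array","items":{"type":"number"}}},"twist":{"type":"array","items":{"type":"array","items":{"type":"number"}}},"grip_force":{"type":"number"}},"required":["hand","travel","twist"]}

```bash
mkdir -p pics; ls; cat > h.py <<'E'
import numpy as np, cv2
from plant import r
def cam(name):
    c=r.camera_info(name); f=210/np.tan(np.radians(c["vertical_fov"])/2)
    return c,f
def R_of(q):
    from scipy.spatial.transform import Rotation as R
    return R.from_quat([q[1],q[2],q[3],q[0]])
def T_of(name,c,s=None):
    if name!="wrist": return np.array(c["world_from_camera"])
    T=np.eye(4); T[:3,:3]=R_of(s["orientation"]).as_matrix(); T[:3,3]=s["position"]
    return T@np.array(c["hand_eye"])
def cloud(name):
    s=r.get_state(); img,d=r.grab_frame(name); c,f=cam(name); T=T_of(name,c,s)
    v,u=np.mgrid[:420,:560]
    P=np.stack([(u-c["cx"])/f*d,(v-c["cy"])/f*d,d],-1)@T[:3,:3].T+T[:3,3]
    P[d==0]=np.nan
    return img,d,P,s
def onplane(name,px,z,s=None):
    c,f=cam(name); T=T_of(name,c,s)
    ray=T[:3,:3]@np.array([(px[0]-c["cx"])/f,(px[1]-c["cy"])/f,1.]); o=T[:3,3]
    return o+ray*(z-o[2])/ray[2]
def proj(name,p,s=None):
    c,f=cam(name); T=np.linalg.inv(T_of(name,c,s)); q=T[:3,:3]@np.asarray(p)+T[:3,3]
    return q[:2]/q[2]*f+[c["cx"],c["cy"]]
def save(name,img): cv2.imwrite("pics/"+name,cv2.cvtColor(img,cv2.COLOR_RGB2BGR))
E
python3 - <<'E'
from h import *
print({k:v for k,v in r.get_state().items()})
for n in("top","scene"):
    img,d,P,s=cloud(n); save(n+"0.png",cv2.resize(img,(784,588))); np.savez(n+".npz",img=img,d=d,P=P)
    c=r.camera_info(n); print(n,c["vertical_fov"],np.round(c["world_from_camera"],3).tolist())
    for t in("storey_a_mid","storey_a_balcony","tower","core_top"):
        for m in r.mark_of(n,t):
            u,v=np.round(m["centre"]).astype(int); print(t,np.round(m["centre"],1),round(m["confidence"],2), np.round(P[min(max(v,0),419),min(max(u,0),559)],3))
E
```

```text
pics
{'time': 0.0, 'qpos': array([-1.14702153e+00,  4.23860339e-01,  1.63072375e+00,  6.32735939e-06,
        1.08860375e+00, -1.90058227e-02]), 'qvel': array([-1.10816847e-03, -1.17461687e-04, -2.85842848e-05,  1.05256370e-03,
       -1.12598490e-03, -1.21270528e-04]), 'joint_torque': array([-3.93560940e-04, -5.44624364e+01, -2.73662496e+01,  6.43780734e-02,
        2.27545534e-02, -1.24000489e-04]), 'position': array([ 0.26756529, -0.56418576,  0.22187627]), 'orientation': array([-7.81878950e-04,  9.75593112e-01,  2.19584706e-01, -1.57576478e-04]), 'wrist_force': array([ 0.19284208,  0.46942502, -0.2205117 ]), 'moment': array([ 0.01438159,  0.00954625, -0.03827455]), 'grip_force': 0.0, 'grip_width': 0.08789209479142716}
top 48.55360922467024 [[-0.018, -0.999, 0.039, 0.519], [-1.0, 0.017, -0.021, 0.116], [0.02, -0.039, -0.999, 1.375], [0.0, 0.0, 0.0, 1.0]]
storey_a_mid [309.6 228.9] 0.88 [0.522 0.012 0.005]
storey_a_mid [415.5 245.3] 0.74 [ 0.47  -0.292  0.034]
storey_a_balcony [317.8 206.4] 0.91 [ 0.589 -0.013  0.003]
tower [415.9 246.4] 0.68 [ 0.467 -0.291  0.036]
core_top [427.  250.1] 0.89 [ 0.458 -0.305  0.091]
core_top [188.5 169.7] 0.22 [0.699 0.365 0.021]
scene 56.85265017129746 [[0.463, 0.558, -0.689, 1.468], [0.887, -0.296, 0.356, -0.384], [-0.005, -0.776, -0.631, 0.907], [0.0, 0.0, 0.0, 1.0]]
storey_a_mid [260.2 213.3] 0.61 [0.523 0.02  0.025]
storey_a_balcony [261.5 231.8] 0.59 [ 0.601 -0.01   0.013]
tower [162.9 236.9] 0.71 [ 0.502 -0.311  0.041]
core_top [162.1 221.8] 0.74 [ 0.49  -0.301  0.091]
```

View pics/top0.png

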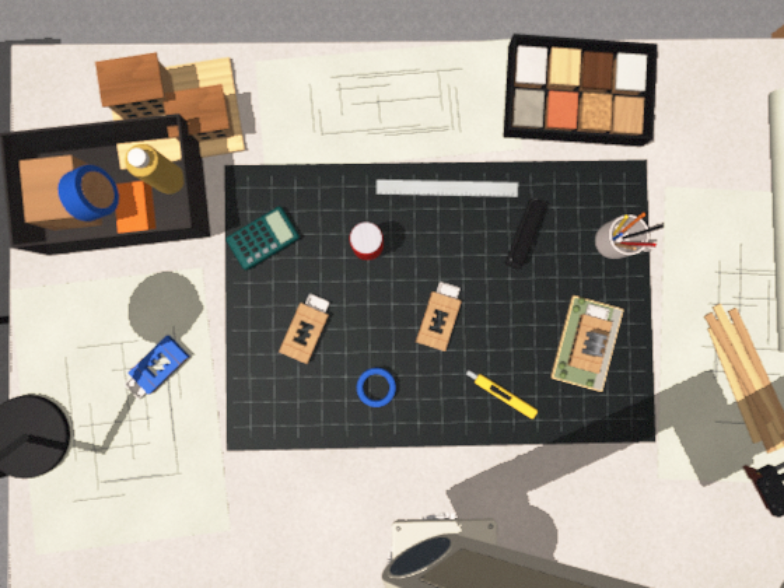

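View pics/scene0.png

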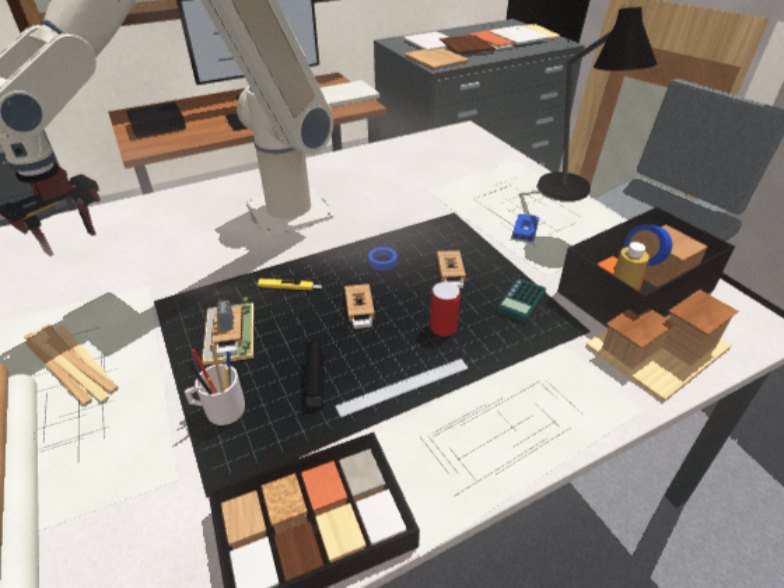

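Top picture (784×588 px): wooden storeys at (304,332), with balcony at (317,303), and at (438,320), with balcony at (448,290). The blue look-alike is at (160,366) on the paper. The tower is at (590,342), its glued balcony at (598,312). I choose the two wooden ones on the mat.

```bash
cat > fit.py <<'E'
from h import *
def wood(img):
    hsv=cv2.cvtColor(img,cv2.COLOR_RGB2HSV); return (hsv[...,0]>=6)&(hsv[...,0]<=22)&(hsv[...,1]>70)&(hsv[...,2]>90)
def fit_storey(img,P,xy,zlo,zhi,rad=0.075,size=None):
    """fit 110x62 plate rim among wood points near xy; returns centre, yaw mod pi"""
    m=(np.hypot(P[...,0]-xy[0],P[...,1]-xy[1])<rad)&(P[...,2]>zlo)&(P[...,2]<zhi)&wood(img)
    m=m.astype(np.uint8); n,l,st,_=cv2.connectedComponentsWithStats(m); k=1+np.argmax(st[1:,4]); q=P[l==k]
    (c,wh,a)=cv2.minAreaRect((q[:,:2]*1000).astype(np.float32))
    if wh[0]<wh[1]: a+=90
    return np.array(c)/1000,np.array(wh),a,np.median(q[:,2]),len(q)
E
python3 - <<'E'
from fit import *
D={n:np.load(n+".npz") for n in("top","scene")}
t=D["top"]
for name,px,bp in(("near",(438,320),(448,290)),("left",(304,332),(317,303)),("tower",(578,342),(598,312))):
    u,v=[int(a/1.4) for a in px]; p=t["P"][v,u]; b=t["P"][int(bp[1]/1.4),int(bp[0]/1.4)]
    for n in D:
        zr=(0.012,0.045) if name!="tower" else (0.027,0.05)
        try:
            c,wh,a,z,k=fit_storey(D[n]["img"],D[n]["P"],p[:2],*zr,rad=.085); print(name,n,np.round(c,4),np.round(wh,1),round(a,2),round(z,4),k)
        except Exception as e: print(name,n,e)
    print("  balc px",np.round(b,3), "yaw by balc",np.degrees(np.arctan2(*(b-p)[1::-1])))
P=D["top"]["P"]; m=(np.hypot(P[...,0]-.47,P[...,1]+.3)<.08)&(P[...,2]>.075)&(P[...,2]<.11)
q=P[m];print("core",len(q),np.round(q.mean(0),4),cv2.minAreaRect((q[:,:2]*1000).astype(np.float32)))
P=D["scene"]["P"]; m=(np.hypot(P[...,0]-.47,P[...,1]+.3)<.08)&(P[...,2]>.086)&(P[...,2]<.1)
q=P[m];print("core",len(q),np.round(q.mean(0),4),cv2.minAreaRect((q[:,:2]*1000).astype(np.float32)))
for p in [(.4,.15),(.6,-.1)]: 
    for n in D:
        u,v=proj(n,[*p,.003]).astype(int); print("mat z",n,D[n]["P"][v,u])
a=D["top"]["img"][205:285,180:460]; save("crop1.png",cv2.resize(a,(784,224),interpolation=cv2.INTER_CUBIC))
E
```

```text
near top [0.5214 0.0029] [ 62.9 112.7] 160.93 0.0243 684
near scene [0.5227 0.006 ] [ 62.4 115.5] 160.9 0.0265 370
  balc px [ 0.586 -0.019  0.011] yaw by balc -21.696456358412494
left top [0.5013 0.2834] [ 63.  112.2] 155.81 0.024 694
left scene [0.5027 0.2866] [ 63.7 119.7] 155.29 0.0269 306
  balc px [0.564 0.258 0.004] yaw by balc -24.385978328844065
tower top [ 0.4686 -0.3083] [ 63.1 110.5] 164.2 0.0362 592
tower scene [ 0.471  -0.3065] [ 63.1 116.5] 163.59 0.0389 317
  balc px [ 0.536 -0.331  0.018] yaw by balc -38.57799292311937
core 136 [ 0.469  -0.3072  0.0865] ((468.5093078613281, -308.4634704589844), (27.33319664001465, 44.22800064086914), 70.39156341552734)
core 63 [ 0.4727 -0.3074  0.09  ] ((472.12548828125, -306.7198486328125), (24.929561614990234, 42.23857879638672), 76.48894500732422)
mat z top [0.40138459 0.15189472 0.00591553]
mat z scene [0.42636793 0.136129   0.02812631]
mat z top [ 0.60273604 -0.09989     0.00188691]
mat z scene [ 0.59692469 -0.10197939  0.0048447 ]
```

View pics/crop1.png

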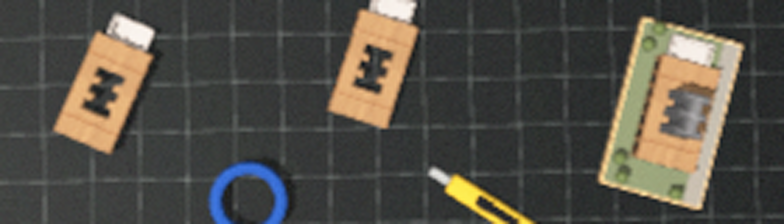

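The crop (784×224) confirms it: both wooden storeys, at (103,90) and (373,67), have white balconies at their far ends, and the tower has its glued balcony at (690,48), also far. First the near storey (0.521, 0.003, yaw -19°), grasped so the wrist can turn +183° to the tower (yaw -16°, core at 0.469, -0.308).

>>> play_rows(
  hand=[-1,-1,-1,-1,-1,-1],
  travel=[
    [0.45,1,0],
    [0.45,1,0],
    [0.45,1,0],
    [0.45,1,0],
    [0.45,1,0],
    [0.45,1,0],
  ],
  twist=[
    [0,0,-0.99],
    [0,0,-0.99],
    [0,0,-0.99],
    [0,0,-0.99],
    [0,0,-0.99],
    [0,0,-0.99],
  ],
)

```text
time: 1.1
position: [0.3587, -0.3618, 0.2228]
orientation: [-0.0, 0.986, -0.167, -0.0]
wrist_force: [-0.3, 0.1, 0.7]
grip_width: 0.0881
grip_force: 0.0
```

>>> play_rows(
  hand=[-1,-1,-1,-1,-1,-1],
  travel=[
    [0.45,1,0],
    [0.45,1,0],
    [0.45,1,0],
    [0.45,1,0],
    [0.45,1,0],
    [0.45,1,0],
  ],
  twist=[
    [0,0,0],
    [0,0,0],
    [0,0,0],
    [0,0,0],
    [0,0,0],
    [0,0,0],
  ],
)

```text
time: 1.7
position: [0.4487, -0.1626, 0.2229]
orientation: [-0.0, 0.986, -0.165, 0.0]
wrist_force: [-1.0, -0.6, 0.5]
grip_width: 0.0878
grip_force: 0.0
```

>>> play_rows(
  hand=[-1,-1,-1,-1,-1,-1],
  travel=[
    [0.37,0.84,0],
    [0.37,0.84,0],
    [0.37,0.84,0],
    [0.37,0.84,0],
    [0.37,0.84,0],
    [0.37,0.84,0],
  ],
  twist=[
    [0,0,0],
    [0,0,0],
    [0,0,0],
    [0,0,0],
    [0,0,0],
    [0,0,0],
  ],
)

```text
time: 2.3
position: [0.5217, 0.0027, 0.2225]
orientation: [0.0, 0.986, -0.166, -0.0]
wrist_force: [-1.0, -0.9, -0.9]
grip_width: 0.0882
grip_force: 0.0
```

```bash
cat > look.py <<'E'
import sys
from fit import *
x,y,zl,zh,rad=map(float,sys.argv[1:6])
img,d,P,s=cloud("wrist"); save(sys.argv[6]+".png",img); np.savez(sys.argv[6]+".npz",img=img,d=d,P=P)
e=R_of(s["orientation"]).as_matrix(); print("tcp",np.round(s["position"],4),"toolx yaw",round(np.degrees(np.arctan2(e[1,0],e[0,0])),2),"w",s["grip_width"])
print("fit",fit_storey(img,P,(x,y),zl,zh,rad))
E
python3 look.py 0.5214 0.003 0.015 0.045 0.085 w1
python3 -c "
from h import *
print(np.round(r.camera_info('wrist')['hand_eye'],3).tolist())"
```

```text
tcp [0.5217 0.0027 0.2225] toolx yaw -19.12 w 0.0881697594841487
fit (array([0.52084985, 0.00546923]), array([ 62.64896011, 110.86381531]), 160.89305877685547, np.float64(0.024801755372278217), 5180)
[[-0.0, -0.959, -0.284, 0.077], [1.0, -0.001, 0.001, -0.001], [-0.001, -0.284, 0.959, -0.162], [0.0, 0.0, 0.0, 1.0]]
```

View pics/w1.png

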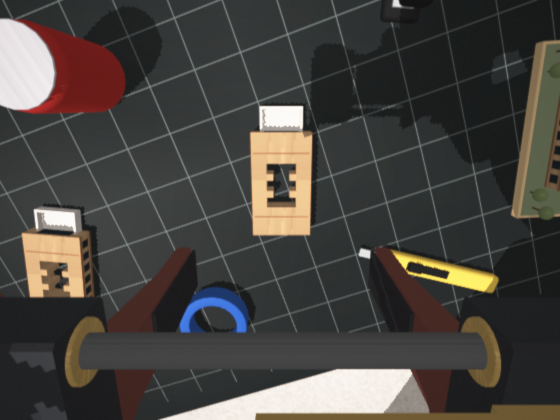

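The wrist view shows the chosen storey at (281,183), balcony up at (281,118), between the fingers' lines and clear around. Going down to grasp.

>>> play_rows(
  hand=[-1,-1,-1,-1,-1],
  travel=[
    [0,0.005,-0.25],
    [0,0.01,-0.5],
    [0,0.01,-0.7],
    [0,0.01,-0.85],
    [0,0.01,-0.85],
  ],
  twist=[
    [0,0,0],
    [0,0,0],
    [0,0,0],
    [0,0,0],
    [0,0,0],
  ],
)

```text
time: 2.85
position: [0.5183, 0.0035, 0.0493]
orientation: [0.001, 0.986, -0.168, -0.004]
wrist_force: [-0.6, -0.4, 0.4]
grip_width: 0.0876
grip_force: 0.0
```

>>> play_rows(
  hand=[-1,-1,-1,1,1,1,1,1,1,1],
  travel=[
    [0,0,-0.12],
    [0,0,-0.235],
    [0,0,-0.235],
    [0,0,-0.235],
    [0,0,-0.235],
    [0,0,-0.235],
    [0,0,-0.235],
    [0,0,-0.235],
    [0,0,-0.235],
    [0,0,-0.235],
  ],
  twist=[
    [0,0,0],
    [0,0,0],
    [0,0,0],
    [0,0,0],
    [0,0,0],
    [0,0,0],
    [0,0,0],
    [0,0,0],
    [0,0,0],
    [0,0,0],
  ],
  grip_force=25,
)

```text
time: 3.85
position: [0.5226, 0.0052, 0.0069]
orientation: [-0.0, 0.986, -0.167, 0.001]
wrist_force: [-1.4, -2.3, 7.8]
grip_width: 0.0618
grip_force: 25.0
```

>>> play_rows(
  hand=[1,1,1,1,1,1],
  travel=[
    [0,0,0.08],
    [0,0,0.25],
    [0,0,0.5],
    [0,0,0.7],
    [0,0,0.8],
    [0,0,0.8],
  ],
  twist=[
    [0,0,0],
    [0,0,0],
    [0,0,0],
    [0,0,0],
    [0,0,0],
    [0,0,0],
  ],
)

```text
time: 4.45
position: [0.5239, 0.0054, 0.1691]
orientation: [-0.001, 0.986, -0.166, 0.003]
wrist_force: [0.1, -0.1, -0.7]
grip_width: 0.0618
grip_force: 25.0
```

>>> play_rows(
  hand=[1,1,1,1,1,1,1],
  travel=[
    [-0.03,-0.15,0],
    [-0.06,-0.35,0],
    [-0.1,-0.55,0],
    [-0.13,-0.7,0],
    [-0.13,-0.8,0],
    [-0.13,-0.8,0],
    [-0.13,-0.8,0],
  ],
  twist=[
    [0,0,0.17],
    [0,0,0.35],
    [0,0,0.53],
    [0,0,0.71],
    [0,0,0.89],
    [0,0,1],
    [0,0,1],
  ],
)

```text
time: 5.15
position: [0.4947, -0.155, 0.164]
orientation: [-0.001, 0.975, 0.223, -0.001]
wrist_force: [-0.0, 0.5, -1.2]
grip_width: 0.062
grip_force: 25.0
```

>>> play_rows(
  hand=[1,1,1,1,1,1,1],
  travel=[
    [-0.03,-0.15,0],
    [-0.06,-0.35,0],
    [-0.1,-0.55,0],
    [-0.13,-0.7,0],
    [-0.13,-0.75,0],
    [-0.13,-0.75,0],
    [-0.13,-0.75,0],
  ],
  twist=[
    [0,0,0.17],
    [0,0,0.35],
    [0,0,0.53],
    [0,0,0.71],
    [0,0,0.89],
    [0,0,1],
    [0,0,1],
  ],
)

```text
time: 5.85
position: [0.4692, -0.3043, 0.1645]
orientation: [-0.001, 0.816, 0.579, -0.0]
wrist_force: [0.2, 0.2, -1.0]
grip_width: 0.062
grip_force: 25.0
```

>>> play_rows(
  hand=[1,1,1,1,1,1,1],
  travel=[
    [0,0,0],
    [0,0,0],
    [0,0,0],
    [0,0,0],
    [0,0,0],
    [0,0,0],
    [0,0,0],
  ],
  twist=[
    [0,0,0.17],
    [0,0,0.35],
    [0,0,0.53],
    [0,0,0.71],
    [0,0,0.89],
    [0,0,1],
    [0,0,1],
  ],
)

```text
time: 6.55
position: [0.4697, -0.3037, 0.165]
orientation: [-0.001, 0.532, 0.847, 0.0]
wrist_force: [0.4, -0.3, -0.9]
grip_width: 0.0617
grip_force: 25.0
```

>>> play_rows(
  hand=[1,1,1,1,1,1,1,1],
  travel=[
    [0,0,0],
    [0,0,0],
    [0,0,0],
    [0,0,0],
    [0,0,0],
    [0,0,0],
    [0,0,0],
    [0,0,0],
  ],
  twist=[
    [0,0,0.17],
    [0,0,0.35],
    [0,0,0.53],
    [0,0,0.71],
    [0,0,0.89],
    [0,0,1],
    [0,0,1],
    [0,0,1],
  ],
)

```text
time: 7.35
position: [0.4698, -0.3043, 0.1654]
orientation: [-0.0, 0.169, 0.986, 0.0]
wrist_force: [-0.2, 0.9, -1.6]
grip_width: 0.0616
grip_force: 25.0
```

```bash
python3 look.py 0.47 -0.304 0.16 0.20 0.085 w2; python3 - <<'E'
from fit import *
s=r.get_state(); w=np.load("w2.npz"); P=w["P"]; img=w["img"]
# held storey top in tool frame
R=R_of(s["orientation"]).as_matrix(); Q=(P-s["position"])@R
m=(Q[...,2]>-.032)&(Q[...,2]<-.008)&wood(img)&(abs(Q[...,0])<.08)&(abs(Q[...,1])<.05)
q=Q[m]; print("held tool frame",len(q),np.round(np.percentile(q,[1,50,99],axis=0),4).tolist())
print(cv2.minAreaRect((q[:,:2]*1000).astype(np.float32)))
# plane fit of the top face
t=q[abs(q[:,2]-np.median(q[:,2]))<.004]; A=np.c_[t[:,:2],np.ones(len(t))]; print("plane",np.linalg.lstsq(A,t[:,2],rcond=None)[0])
m=(P[...,2]>.083)&(P[...,2]<.1)&(np.hypot(P[...,0]-.469,P[...,1]+.308)<.04); print("core px",m.sum()); 
if m.sum()>20: print(np.round(P[m].mean(0),4),cv2.minAreaRect((P[m][:,:2]*1000).astype(np.float32)))
img,d,P,s=cloud("top"); print("top held",fit_storey(img,P,(.47,-.304),.165,.2,.09)); save("t2.png",cv2.resize(img[170:330,330:530],(800,640))[:600])
E
```

```text
tcp [ 0.4698 -0.3043  0.1654] toolx yaw 160.54 w 0.061637575255409666
fit (array([ 0.45594254, -0.29838348]), array([70.67017365, 80.38423157]), 160.5611572265625, np.float64(0.18314031303520825), 21149)
held tool frame 21385 [[-0.0538, -0.0299, -0.0192], [0.0236, 0.0006, -0.0178], [0.0549, 0.0314, -0.0094]]
((-0.3227882385253906, 0.9043540954589844), (111.13113403320312, 66.87181091308594), 0.032121822237968445)
plane [ 0.00117963  0.00012747 -0.01774559]
core px 324
[ 0.4855 -0.3111  0.0877] ((485.0393371582031, -312.0303649902344), (27.867263793945312, 8.343111038208008), 68.3983154296875)
top held (array([ 0.43176181, -0.29154498]), array([65.2898407 , 30.74687004]), 69.69459533691406, np.float64(0.1829987867963827), 282)
```

View pics/w2.png

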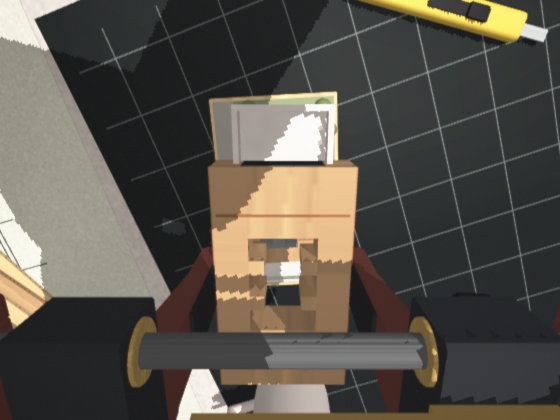

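The held storey sits level and centred in the tool (its top 17.8 mm behind the TCP, so the underside is 4 mm beyond it), but it hides the core. I'll raise it and back off along the tool x to see the tower clear.

>>> play_rows(
  hand=[1,1,1,1,1,1,1,1],
  travel=[
    [0,0,0.15],
    [0,0,0.35],
    [0.1,-0.03,0.4],
    [0.3,-0.1,0.4],
    [0.5,-0.15,0.4],
    [0.68,-0.2,0.4],
    [0.68,-0.2,0.4],
    [0.68,-0.2,0.4],
  ],
  twist=[
    [0,0,0.04],
    [0,0,0.076],
    [0,0,0.076],
    [0,0,0.076],
    [0,0,0.076],
    [0,0,0.076],
    [0,0,0.076],
    [0,0,0.076],
  ],
)

```text
time: 8.25
position: [0.6057, -0.3443, 0.2446]
orientation: [-0.001, 0.138, 0.99, 0.0]
wrist_force: [-0.6, -0.3, -1.0]
grip_width: 0.0621
grip_force: 25.0
```

```bash
python3 look.py 0.469 -0.308 0.03 0.05 0.09 w3; python3 - <<'E'
from fit import *
w=np.load("w3.npz"); P=w["P"]; img=w["img"]
m=(P[...,2]>.084)&(P[...,2]<.1)&(np.hypot(P[...,0]-.469,P[...,1]+.308)<.04); print("core px",m.sum(),np.percentile(P[m][:,2],[5,50,95]))
print(np.round(P[m].mean(0),4),cv2.minAreaRect((P[m][:,:2]*1000).astype(np.float32)))
m=(P[...,2]>.0905); m&=(P[...,2]<.1)&(np.hypot(P[...,0]-.469,P[...,1]+.308)<.04);print(m.sum(),cv2.minAreaRect((P[m][:,:2]*1000).astype(np.float32)))
E
```

```text
tcp [ 0.6057 -0.3443  0.2446] toolx yaw 164.17 w 0.06208960297844731
fit (array([ 0.47913669, -0.3102532 ]), array([63.04295731, 89.82765198]), 164.09683227539062, np.float64(0.036839129223259104), 4308)
core px 1344 [0.08463039 0.08826868 0.0899627 ]
[ 0.4703 -0.3077  0.0879] ((470.1163330078125, -307.7364501953125), (27.608583450317383, 43.607601165771484), 73.2245864868164)
15 ((469.6047058105469, -305.6359558105469), (15.98157024383545, 38.183292388916016), 89.14671325683594)
```

View pics/w3.png

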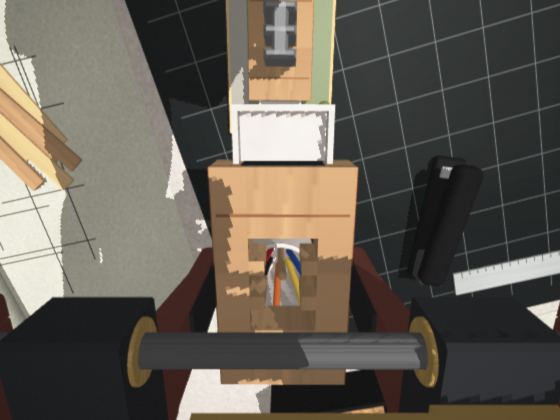

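Core now clear at (280,30) px: centre (0.470, -0.308), 27.6×43.6 mm as it should be, yaw 164.1°; the tool is at 164.2°. Going over it and down to ~15 mm above.

>>> play_rows(
  hand=[1,1,1,1,1,1,1,1,1,1],
  travel=[
    [-0.15,0.04,0],
    [-0.35,0.09,0],
    [-0.55,0.145,0],
    [-0.68,0.18,0],
    [-0.68,0.18,-0.15],
    [-0.68,0.18,-0.35],
    [-0.68,0.18,-0.55],
    [-0.68,0.18,-0.65],
    [-0.68,0.18,-0.65],
    [-0.68,0.18,-0.65],
  ],
  twist=[
    [0,0,0],
    [0,0,0],
    [0,0,0],
    [0,0,0],
    [0,0,0],
    [0,0,0],
    [0,0,0],
    [0,0,0],
    [0,0,0],
    [0,0,0],
  ],
)

```text
time: 9.3
position: [0.4693, -0.3086, 0.1164]
orientation: [-0.0, 0.137, 0.991, 0.0]
wrist_force: [0.3, -0.9, -0.9]
grip_width: 0.062
grip_force: 25.0
```

```bash
python3 - <<'E'
from fit import *
s=r.get_state(); print(np.round(s["position"],4),s["wrist_force"]); R=R_of(s["orientation"]).as_matrix(); print(np.degrees(np.arctan2(R[1,0],R[0,0])),"z dir",R[:,2])
E
```

```text
[ 0.4693 -0.3086  0.1164] [ 0.34410366 -0.90518945 -0.88841905]
164.1942528627595 z dir [-9.73350904e-05  3.65133423e-05 -9.99999995e-01]
```

>>> play_rows(
  hand=[1,1,1,1,1,1,1,1,1,1],
  travel=[
    [0,0,-0.02],
    [0,0,-0.04],
    [0,0,-0.06],
    [0,0,-0.075],
    [0,0,-0.085],
    [0,0,-0.095],
    [0,0,-0.105],
    [0,0,-0.115],
    [0,0,-0.12],
    [0,0,-0.12],
  ],
  twist=[
    [0,0,0],
    [0,0,0],
    [0,0,0],
    [0,0,0],
    [0,0,0],
    [0,0,0],
    [0,0,0],
    [0,0,0],
    [0,0,0],
    [0,0,0],
  ],
)

```text
time: 10.3
position: [0.4697, -0.3086, 0.0915]
orientation: [-0.0, 0.137, 0.991, 0.0]
wrist_force: [-0.5, -0.2, -1.2]
grip_width: 0.0619
grip_force: 25.0
```

>>> play_rows(
  hand=[1,1,1,1,1,1,1,1],
  travel=[
    [0,0,-0.01],
    [0,0,-0.02],
    [0,0,-0.03],
    [0,0,-0.04],
    [0,0,-0.05],
    [0,0,-0.06],
    [0,0,-0.06],
    [0,0,-0.06],
  ],
  twist=[
    [0,0,0],
    [0,0,0],
    [0,0,0],
    [0,0,0],
    [0,0,0],
    [0,0,0],
    [0,0,0],
    [0,0,0],
  ],
)

```text
time: 11.1
position: [0.4698, -0.3087, 0.0796]
orientation: [-0.0, 0.137, 0.991, 0.0]
wrist_force: [-0.1, 0.2, -1.8]
grip_width: 0.0613
grip_force: 25.0
```

Threaded on with no contact force. On down.

>>> play_rows(
  hand=[1,1,1,1,1,1,1,1,1,1],
  travel=[
    [0,0,-0.02],
    [0,0,-0.04],
    [0,0,-0.06],
    [0,0,-0.08],
    [0,0,-0.1],
    [0,0,-0.12],
    [0,0,-0.14],
    [0,0,-0.155],
    [0,0,-0.165],
    [0,0,-0.165],
  ],
  twist=[
    [0,0,0],
    [0,0,0],
    [0,0,0],
    [0,0,0],
    [0,0,0],
    [0,0,0],
    [0,0,0],
    [0,0,0],
    [0,0,0],
    [0,0,0],
  ],
)

```text
time: 12.1
position: [0.4697, -0.3086, 0.0464]
orientation: [-0.0, 0.137, 0.991, 0.0]
wrist_force: [-1.3, -0.2, 0.1]
grip_width: 0.0621
grip_force: 25.0
```

>>> play_rows(
  hand=[1,1,1,1,1,1,1,1],
  travel=[
    [0,0,-0.005],
    [0,0,-0.01],
    [0,0,-0.015],
    [0,0,-0.02],
    [0,0,-0.025],
    [0,0,-0.03],
    [0,0,-0.03],
    [0,0,-0.03],
  ],
  twist=[
    [0,0,0],
    [0,0,0],
    [0,0,0],
    [0,0,0],
    [0,0,0],
    [0,0,0],
    [0,0,0],
    [0,0,0],
  ],
)

```text
time: 12.9
position: [0.4699, -0.3087, 0.0409]
orientation: [0.0, 0.137, 0.991, -0.0]
wrist_force: [-1.0, 0.4, 3.3]
grip_width: 0.0621
grip_force: 25.0
```

>>> play_rows(
  hand=[1,1,1,1,1],
  travel=[
    [0,0,-0.003],
    [0,0,-0.006],
    [0,0,-0.006],
    [0,0,-0.006],
    [0,0,-0.006],
  ],
  twist=[
    [0,0,0],
    [0,0,0],
    [0,0,0],
    [0,0,0],
    [0,0,0],
  ],
)

```text
time: 13.4
position: [0.4699, -0.3087, 0.0408]
orientation: [0.0, 0.137, 0.991, -0.0]
wrist_force: [-3.7, 2.8, 17.5]
grip_width: 0.0618
grip_force: 25.0
```

```bash
python3 - <<'E'
from fit import *
for n in("scene","top"):
    img,d,P,s=cloud(n); print(n,s["wrist_force"],fit_storey(img,P,(.4697,-.3087),.05,.07,.09))
    if n=="scene": c=img[110:220,70:220]; save("s4.png",cv2.resize(c,(750,550),interpolation=cv2.INTER_CUBIC))
E
```

```text
scene [-3.6710261   2.75631915 17.46975565] (array([ 0.47028162, -0.30964136]), array([ 64.3105011 , 114.28520966]), 167.02528381347656, np.float64(0.06079938926758843), 299)
top [-5.07720249  3.32850977 16.95667043] (array([ 0.430711  , -0.29575781]), array([58.45146561, 27.33526611]), 73.78914642333984, np.float64(0.05778521153658289), 183)
```

View pics/s4.png

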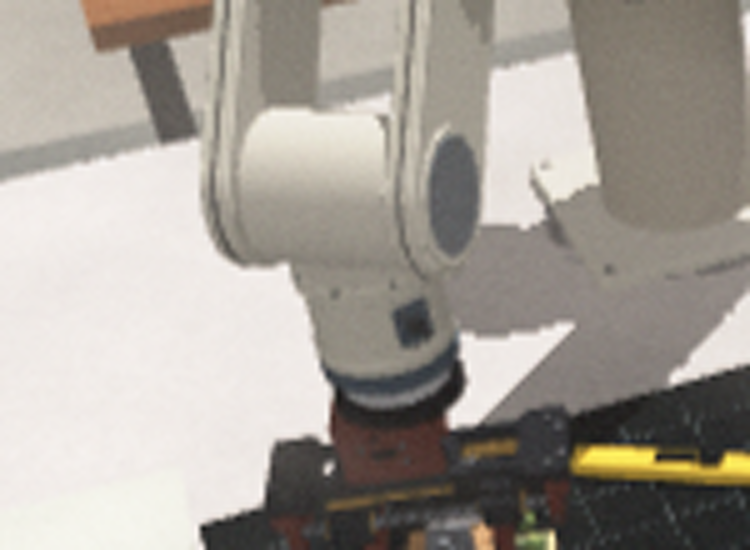

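The storey stops hard at TCP 0.041 m (expected 0.041), with its top at ~0.059 m, so it is home. The crop shows the gripper over the tower, nothing skewed. Relieve, open, rise.

>>> play_rows(
  hand=[1,1,-1,-1,-1,-1,-1,-1,-1],
  travel=[
    [0,0,0.003],
    [0,0,0.005],
    [0,0,0.005],
    [0,0,0.005],
    [0,0,0.005],
    [0,0,0.005],
    [0,0,0.005],
    [0,0,0.005],
    [0,0,0.005],
  ],
  twist=[
    [0,0,0],
    [0,0,0],
    [0,0,0],
    [0,0,0],
    [0,0,0],
    [0,0,0],
    [0,0,0],
    [0,0,0],
    [0,0,0],
  ],
)

```text
time: 14.4
position: [0.4698, -0.3087, 0.0404]
orientation: [-0.0, 0.137, 0.991, -0.0]
wrist_force: [-0.8, 0.0, 0.8]
grip_width: 0.0878
grip_force: 0.0
```

>>> play_rows(
  hand=[-1,-1,-1,-1,-1,-1,-1,-1],
  travel=[
    [0,0,0.05],
    [0,0,0.15],
    [0,0,0.35],
    [0,0,0.55],
    [0,0,0.75],
    [0,0,0.9],
    [0,0,0.9],
    [0,0,0.9],
  ],
  twist=[
    [0,0,0],
    [0,0,0],
    [0,0,0],
    [0,0,0],
    [0,0,0],
    [0,0,0],
    [0,0,0],
    [0,0,0],
  ],
)

```text
time: 15.2
position: [0.4699, -0.3088, 0.2215]
orientation: [0.001, 0.137, 0.991, -0.0]
wrist_force: [-0.9, 0.3, -0.6]
grip_width: 0.088
grip_force: 0.0
```

```bash
python3 look.py 0.47 -0.3085 0.05 0.068 0.085 w5; python3 look.py 0.47 -0.3085 0.028 0.045 0.085 w5b
```

```text
tcp [ 0.4699 -0.3088  0.2215] toolx yaw 164.24 w 0.0880199610271952
fit (array([ 0.47000717, -0.30803644]), array([ 62.79805374, 109.79531097]), 164.22698211669922, np.float64(0.05892252472748838), 5726)
tcp [ 0.4693 -0.3084  0.2202] toolx yaw 164.24 w 0.08766128000329897
fit (array([ 0.40972345, -0.31908014]), array([6.710958  , 0.93512601]), 73.92670440673828, np.float64(0.03560168015078655), 14)
```

>>> play_rows(
  hand=[-1,-1,-1,-1,-1,-1],
  travel=[
    [0.05,0.2,0],
    [0.05,0.45,0],
    [0.05,0.7,0],
    [0.05,0.99,0],
    [0.05,0.99,0],
    [0.05,0.99,0],
  ],
  twist=[
    [0,0,-0.19],
    [0,0,-0.19],
    [0,0,-0.19],
    [0,0,-0.19],
    [0,0,-0.19],
    [0,0,-0.19],
  ],
)

```text
time: 15.9
position: [0.4791, -0.1092, 0.2193]
orientation: [-0.001, 0.209, 0.978, -0.0]
wrist_force: [0.2, -0.7, -0.1]
grip_width: 0.0877
grip_force: 0.0
```

>>> play_rows(
  hand=[-1,-1,-1,-1,-1,-1],
  travel=[
    [0.05,0.25,0],
    [0.05,0.5,0],
    [0.05,0.75,0],
    [0.05,0.99,0],
    [0.05,0.99,0],
    [0.05,0.99,0],
  ],
  twist=[
    [0,0,0],
    [0,0,0],
    [0,0,0],
    [0,0,0],
    [0,0,0],
    [0,0,0],
  ],
)

```text
time: 16.5
position: [0.49, 0.0869, 0.2198]
orientation: [-0.0, 0.21, 0.978, -0.0]
wrist_force: [1.1, -0.7, -0.7]
grip_width: 0.0879
grip_force: 0.0
```

>>> play_rows(
  hand=[-1,-1,-1,-1,-1,-1,-1],
  travel=[
    [0.05,0.25,0],
    [0.05,0.5,0],
    [0.05,0.75,0],
    [0.05,0.99,0],
    [0.05,0.99,0],
    [0.05,0.99,0],
    [0.05,0.99,0],
  ],
  twist=[
    [0,0,0],
    [0,0,0],
    [0,0,0],
    [0,0,0],
    [0,0,0],
    [0,0,0],
    [0,0,0],
  ],
)

```text
time: 17.2
position: [0.5003, 0.2829, 0.22]
orientation: [-0.0, 0.212, 0.977, -0.001]
wrist_force: [0.4, 0.5, -0.4]
grip_width: 0.088
grip_force: 0.0
```

```bash
python3 look.py 0.501 0.284 0.015 0.045 0.085 w6; python3 - <<'E'
from fit import *
img,d,P,s=cloud("top"); print("top fitted storey",fit_storey(img,P,(.4697,-.3087),.045,.075,.09)); print("left",fit_storey(img,P,(.501,.285),.012,.04,.09)) 
E
```

```text
tcp [0.5003 0.2829 0.22  ] toolx yaw 155.55 w 0.08796916815874492
fit (array([0.50204376, 0.28515021]), array([ 62.75276184, 110.64601135]), 155.68675231933594, np.float64(0.024926525861745763), 5215)
top fitted storey (array([ 0.46933145, -0.30925058]), array([ 63.71011353, 109.17448425]), 163.7884063720703, np.float64(0.058301107655544415), 699)
left (array([0.53188403, 0.269409  ]), array([62.85931396, 42.65340042]), 62.83555603027344, np.float64(0.02420101998935298), 234)
```

First storey measured home: top at 0.0589 m (0.059 due), yaw right. Grasp the second (0.502, 0.2848).

>>> play_rows(
  hand=[-1,-1,-1,-1,-1,-1],
  travel=[
    [0.007,0.009,-0.2],
    [0.007,0.009,-0.45],
    [0.007,0.009,-0.65],
    [0.007,0.009,-0.85],
    [0.007,0.009,-0.85],
    [0.007,0.009,-0.85],
  ],
  twist=[
    [0,0,0],
    [0,0,0],
    [0,0,0],
    [0,0,0],
    [0,0,0],
    [0,0,0],
  ],
)

```text
time: 17.9
position: [0.5014, 0.2861, 0.0508]
orientation: [-0.0, 0.211, 0.977, -0.0]
wrist_force: [0.5, -0.2, 0.2]
grip_width: 0.0877
grip_force: 0.0
```

>>> play_rows(
  hand=[-1,-1,-1,1,1,1,1,1,1,1],
  travel=[
    [0,0,-0.12],
    [0,0,-0.215],
    [0,0,-0.215],
    [0,0,-0.215],
    [0,0,-0.215],
    [0,0,-0.215],
    [0,0,-0.215],
    [0,0,-0.215],
    [0,0,-0.215],
    [0,0,-0.215],
  ],
  twist=[
    [0,0,0],
    [0,0,0],
    [0,0,0],
    [0,0,0],
    [0,0,0],
    [0,0,0],
    [0,0,0],
    [0,0,0],
    [0,0,0],
    [0,0,0],
  ],
  grip_force=25,
)

```text
time: 18.9
position: [0.5018, 0.2873, 0.0087]
orientation: [0.0, 0.211, 0.978, 0.0]
wrist_force: [-2.1, -2.0, 8.1]
grip_width: 0.0619
grip_force: 25.0
```

>>> play_rows(
  hand=[1,1,1,1,1,1,1],
  travel=[
    [0,0,0.08],
    [0,0,0.25],
    [0,0,0.5],
    [0,0,0.75],
    [0,0,0.9],
    [0,0,0.9],
    [0,0,0.9],
  ],
  twist=[
    [0,0,0],
    [0,0,0],
    [0,0,0],
    [0,0,0],
    [0,0,0],
    [0,0,0],
    [0,0,0],
  ],
)

```text
time: 19.6
position: [0.5012, 0.2872, 0.1885]
orientation: [0.001, 0.211, 0.978, 0.001]
wrist_force: [-0.7, -1.2, -1.2]
grip_width: 0.0618
grip_force: 25.0
```

```bash
python3 - <<'E'
from fit import *
img,d,P,s=cloud("wrist")
R=R_of(s["orientation"]).as_matrix(); Q=(P-s["position"])@R
m=(Q[...,2]>-.032)&(Q[...,2]<-.008)&wood(img)&(abs(Q[...,0])<.08)&(abs(Q[...,1])<.05)
q=Q[m]; print("held",len(q),np.round(np.percentile(q,[1,50,99],axis=0),4).tolist(),cv2.minAreaRect((q[:,:2]*1000).astype(np.float32)))
t=q[abs(q[:,2]-np.median(q[:,2]))<.004]; print("plane",np.linalg.lstsq(np.c_[t[:,:2],np.ones(len(t))],t[:,2],rcond=None)[0])
print(np.degrees(np.arctan2(R[1,0],R[0,0])))
E
```

```text
held 20538 [[-0.0542, -0.03, -0.0175], [0.0237, 0.0004, -0.0161], [0.0543, 0.0313, -0.0093]] ((-0.7975845336914062, 0.43631744384765625), (111.29114532470703, 66.054443359375), 0.3592391908168793)
plane [-0.00167826  0.00179311 -0.01604273]
155.69260859602053
```

>>> play_rows(
  hand=[1,1,1,1,1,1],
  travel=[
    [-0.01,-0.15,0],
    [-0.02,-0.38,0],
    [-0.03,-0.6,0],
    [-0.04,-0.8,0],
    [-0.05,-0.99,0],
    [-0.05,-0.99,0],
  ],
  twist=[
    [0,0,0.05],
    [0,0,0.1],
    [0,0,0.15],
    [0,0,0.19],
    [0,0,0.19],
    [0,0,0.19],
  ],
)

```text
time: 20.25
position: [0.4891, 0.0855, 0.1855]
orientation: [-0.002, 0.139, 0.99, -0.001]
wrist_force: [-0.5, 0.5, 0.0]
grip_width: 0.0619
grip_force: 25.0
```

>>> play_rows(
  hand=[1,1,1,1,1,1],
  travel=[
    [-0.01,-0.2,0],
    [-0.02,-0.4,0],
    [-0.03,-0.6,0],
    [-0.04,-0.8,0],
    [-0.05,-0.99,0],
    [-0.05,-0.99,0],
  ],
  twist=[
    [0,0,0],
    [0,0,0],
    [0,0,0],
    [0,0,0],
    [0,0,0],
    [0,0,0],
  ],
)

```text
time: 20.85
position: [0.4805, -0.1115, 0.1861]
orientation: [-0.001, 0.139, 0.99, -0.0]
wrist_force: [0.2, 0.4, -0.7]
grip_width: 0.0615
grip_force: 25.0
```

>>> play_rows(
  hand=[1,1,1,1,1,1,1,1],
  travel=[
    [-0.01,-0.2,0],
    [-0.02,-0.4,0],
    [-0.03,-0.6,0],
    [-0.04,-0.8,0],
    [-0.05,-0.95,0],
    [-0.057,-1,0],
    [-0.057,-1,0],
    [-0.057,-1,0],
  ],
  twist=[
    [0,0,0],
    [0,0,0],
    [0,0,0],
    [0,0,0],
    [0,0,0],
    [0,0,0],
    [0,0,0],
    [0,0,0],
  ],
)

```text
time: 21.65
position: [0.4696, -0.3072, 0.1866]
orientation: [-0.001, 0.137, 0.991, 0.001]
wrist_force: [0.1, -0.3, -1.1]
grip_width: 0.0619
grip_force: 25.0
```

```bash
python3 - <<'E'
from fit import *
s=r.get_state(); R=R_of(s["orientation"]).as_matrix(); print(np.round(s["position"],4),np.degrees(np.arctan2(R[1,0],R[0,0])),R[:,2])
E
```

```text
[ 0.4696 -0.3072  0.1866] 164.26292182886303 [-0.0016165   0.00165535 -0.99999732]
```

>>> play_rows(
  hand=[1,1,1,1,1,1],
  travel=[
    [0,-0.007,-0.1],
    [0,-0.007,-0.2],
    [0,-0.007,-0.3],
    [0,-0.007,-0.38],
    [0,-0.007,-0.38],
    [0,-0.007,-0.38],
  ],
  twist=[
    [0,0,0],
    [0,0,0],
    [0,0,0],
    [0,0,0],
    [0,0,0],
    [0,0,0],
  ],
)

```text
time: 22.25
position: [0.47, -0.309, 0.1116]
orientation: [-0.0, 0.136, 0.991, 0.0]
wrist_force: [0.2, -0.5, -0.4]
grip_width: 0.0624
grip_force: 25.0
```

>>> play_rows(
  hand=[1,1,1,1,1,1,1,1,1,1],
  travel=[
    [0,0,-0.01],
    [0,0,-0.02],
    [0,0,-0.03],
    [0,0,-0.04],
    [0,0,-0.05],
    [0,0,-0.06],
    [0,0,-0.07],
    [0,0,-0.08],
    [0,0,-0.08],
    [0,0,-0.08],
  ],
  twist=[
    [0,0,0],
    [0,0,0],
    [0,0,0],
    [0,0,0],
    [0,0,0],
    [0,0,0],
    [0,0,0],
    [0,0,0],
    [0,0,0],
    [0,0,0],
  ],
)

```text
time: 23.25
position: [0.4698, -0.3103, 0.0954]
orientation: [-0.0, 0.137, 0.991, 0.0]
wrist_force: [0.4, 0.5, -0.7]
grip_width: 0.0616
grip_force: 25.0
```

Correct the 1.5 mm y drift, then continue slowly.

>>> play_rows(
  hand=[1,1,1,1,1,1,1,1,1,1],
  travel=[
    [0,0.004,0],
    [0,0.008,0],
    [0,0.008,0],
    [0,0.008,-0.01],
    [0,0.008,-0.02],
    [0,0.008,-0.03],
    [0,0.008,-0.04],
    [0,0.008,-0.05],
    [0,0.008,-0.05],
    [0,0.008,-0.05],
  ],
  twist=[
    [0,0,0],
    [0,0,0],
    [0,0,0],
    [0,0,0],
    [0,0,0],
    [0,0,0],
    [0,0,0],
    [0,0,0],
    [0,0,0],
    [0,0,0],
  ],
)

```text
time: 24.25
position: [0.4698, -0.3087, 0.0854]
orientation: [-0.0, 0.137, 0.991, 0.0]
wrist_force: [-0.1, 0.1, -0.3]
grip_width: 0.0615
grip_force: 25.0
```

>>> play_rows(
  hand=[1,1,1,1,1,1,1,1,1,1],
  travel=[
    [0,0,-0.015],
    [0,0,-0.03],
    [0,0,-0.045],
    [0,0,-0.06],
    [0,0,-0.07],
    [0,0,-0.08],
    [0,0,-0.085],
    [0,0,-0.09],
    [0,0,-0.09],
    [0,0,-0.09],
  ],
  twist=[
    [0,0,0],
    [0,0,0],
    [0,0,0],
    [0,0,0],
    [0,0,0],
    [0,0,0],
    [0,0,0],
    [0,0,0],
    [0,0,0],
    [0,0,0],
  ],
)

```text
time: 25.25
position: [0.4698, -0.3087, 0.0675]
orientation: [0.0, 0.137, 0.991, -0.0]
wrist_force: [-0.3, -0.3, 0.2]
grip_width: 0.0619
grip_force: 25.0
```

>>> play_rows(
  hand=[1,1,1,1,1,1],
  travel=[
    [0,0,-0.004],
    [0,0,-0.008],
    [0,0,-0.012],
    [0,0,-0.014],
    [0,0,-0.014],
    [0,0,-0.014],
  ],
  twist=[
    [0,0,0],
    [0,0,0],
    [0,0,0],
    [0,0,0],
    [0,0,0],
    [0,0,0],
  ],
)

```text
time: 25.85
position: [0.4698, -0.3087, 0.0647]
orientation: [-0.0, 0.137, 0.991, -0.0]
wrist_force: [-0.5, -0.8, 0.2]
grip_width: 0.0619
grip_force: 25.0
```

>>> play_rows(
  hand=[1,1,1,1,1,1],
  travel=[
    [0,0,-0.003],
    [0,0,-0.005],
    [0,0,-0.007],
    [0,0,-0.007],
    [0,0,-0.007],
    [0,0,-0.007],
  ],
  twist=[
    [0,0,0],
    [0,0,0],
    [0,0,0],
    [0,0,0],
    [0,0,0],
    [0,0,0],
  ],
)

```text
time: 26.45
position: [0.4698, -0.3087, 0.0647]
orientation: [0.0, 0.137, 0.991, -0.0]
wrist_force: [-5.0, 2.1, 14.8]
grip_width: 0.0618
grip_force: 25.0
```

Hard stop at 0.0647 m (0.065 due), so it is home. Relieve, open, rise and check.

>>> play_rows(
  hand=[1,1,-1,-1,-1,-1,-1,-1,-1],
  travel=[
    [0,0,0.003],
    [0,0,0.006],
    [0,0,0.006],
    [0,0,0.006],
    [0,0,0.006],
    [0,0,0.006],
    [0,0,0.006],
    [0,0,0.006],
    [0,0,0.006],
  ],
  twist=[
    [0,0,0],
    [0,0,0],
    [0,0,0],
    [0,0,0],
    [0,0,0],
    [0,0,0],
    [0,0,0],
    [0,0,0],
    [0,0,0],
  ],
)

```text
time: 27.35
position: [0.4698, -0.3087, 0.0644]
orientation: [-0.0, 0.137, 0.991, 0.0]
wrist_force: [-0.7, -1.0, 0.1]
grip_width: 0.0881
grip_force: 0.0
```

>>> play_rows(
  hand=[-1,-1,-1,-1,-1,-1,-1,-1],
  travel=[
    [0,0,0.05],
    [0,0,0.15],
    [0,0,0.35],
    [0,0,0.55],
    [0,0,0.75],
    [0,0,0.9],
    [0,0,0.9],
    [0,0,0.9],
  ],
  twist=[
    [0,0,0],
    [0,0,0],
    [0,0,0],
    [0,0,0],
    [0,0,0],
    [0,0,0],
    [0,0,0],
    [0,0,0],
  ],
)

```text
time: 28.15
position: [0.4699, -0.3088, 0.2455]
orientation: [0.001, 0.137, 0.991, -0.0]
wrist_force: [-0.5, 0.9, -0.4]
grip_width: 0.0877
grip_force: 0.0
```

```bash
python3 look.py 0.47 -0.3085 0.068 0.09 0.085 w8; python3 -c "
from h import *
img,d,P,s=cloud('scene'); save('s9.png',cv2.resize(img[190:270,110:230],(600,400),interpolation=cv2.INTER_CUBIC))"
```

```text
tcp [ 0.4699 -0.3088  0.2455] toolx yaw 164.24 w 0.08765189336235985
fit (array([ 0.47073929, -0.30835391]), array([ 62.64455414, 110.13249207]), 163.94503784179688, np.float64(0.08087043293837781), 6118)
```

View pics/w8.png

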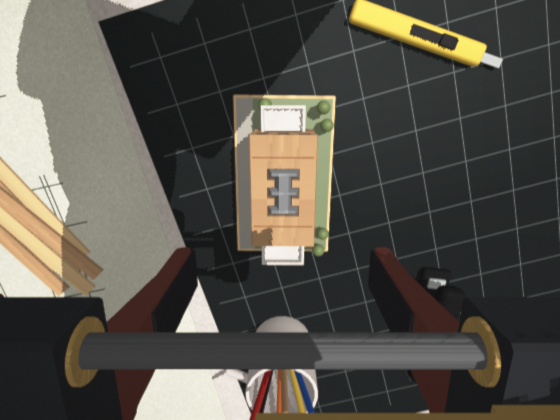

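View pics/s9.png

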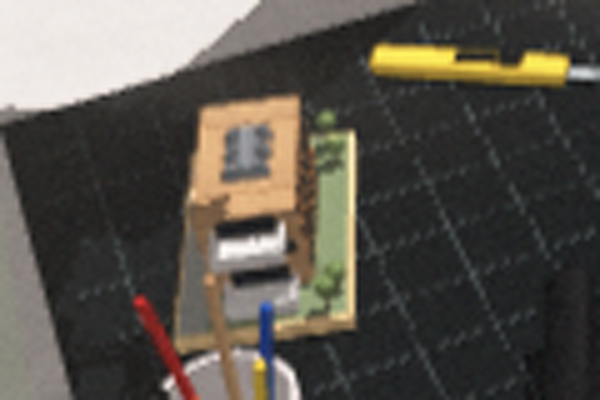

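The top storey's upper face is at 0.0809 m (0.081 due). In the wrist view the second storey's balcony is at the base side (283,118) and the top one's is on the far side (283,255). The scene crop shows the top and glued balconies at the same end, (248,240) and (262,290), flush.

```bash
python3 -c "
from plant import r
print(r.finish_job())"
```

```text
the job is handed in; nothing more can be done
None
```

Both loose storeys are on the core, lowered fully home and flush with balconies alternating as asked; the job was handed in at about 28 s, and the hand-in call gave no verdict.

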